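# Cross the polarisers of a glass strain viewer

## Robot

A 6-joint arm with a two-finger parallel gripper is mounted at the origin on the work surface. World frame = base frame: x ahead of the robot, y to its left, z up, the work surface at z = 0. Lengths are in mm, angles in rad, forces in N, time in s.
With the tool pointing down it reaches from about 275 to 1000 mm from the base axis. Payload 8.4 kg.
Tool frame: the origin (TCP) lies midway between the tips of the shut fingers; the grasp point (between the pads) lies 19 mm behind it; z points along the fingers, y is the direction in which the jaws open and shut (so a half turn about z gives the same grasp; the last joint's range is limited). The gripper opens to 85 mm and grips with 20 to 120 N. Pads are 22 mm wide; open, the fingers measure 114 mm over their backs; the gripper's body (76 mm by 85 mm) begins 54 mm behind the grasp point. The pads swing forward as they close: fully open they stand 13 mm farther back than shut.
Start: joints at [-1.271, 0.353, 1.633, -0, 1.155, -0.002], TCP at [185.773, -596.755, 231.281] pointing down, gripper open.
Joint ranges: [-2.63, 2.63], [-0.92, 2.1], [0.06, 2.66], [-1.3, 4.44], [0, 2.69], [-3.02, 3.02]. Speed limits (rad/s): [2.22, 2.22, 2.79, 3.14, 3.14, 3.14].

## Interface

Orientations are given as [roll, pitch, yaw] about the fixed x, y, z axes, in that order (R = Rz(yaw) Ry(pitch) Rx(roll)).
In Python, from rig import * gives the robot as it stands.
- The arm moves only by the tool play_rows, never from a script. Its argument "moves" is a list of rows, each a list of 3 entries, a list of its own where there are three numbers: the shift along the tool's x, y, z in m, then the turn, a rotation vector about the tool's x, y, z in rad, then the opening in per cent of the stroke, from 0 (shut) to 100 (fully open). In form: [[[x, y, z], [rx, ry, rz], fingers], ...]. A call has 1 to 20 rows; each row shifts and turns the commanded pose from where the row before left it, along the tool's axes as they then stand; what a row does not reach is not made up. A row lasts 1/10 s, in which the tool goes at most 50 mm and 8.59 degrees, less where a joint would pass 70% of its speed; a pose out of reach is approached as far as the arm can. A call is refused whole if a number of a shift passes 0.05 or a number of a turn 0.15, either way. A call with a gripper value outside its range is refused whole. The fingers move at their own pace and stop on an object; "squeeze" is the grip in N (left out, the last holds). Time passes only in rows, so rows that do not move let the fingers close. It gives the time, the measured TCP pose, the force and the opening at its end, in the units of the state.
- sense(): the state, without advancing time (a new reading comes with each control period).
- grab_frame(name): name is "scene" or "side" or "wrist"; returns a dict with "pixels" (384x512x3 uint8, red, green, blue), "intrinsics" (3x3 intrinsics, pixels), "R" (3x3) and "t" (3): a world point X has camera coordinates R X + t. Camera axes: x right, y down, z forward; pixel columns grow to the right and rows downward; lengths in mm; the calibration is good to about 2 mm. A picture is of the moment at which its call begins. There is no depth.
- sign_off(): hands the job in, once; it reports no verdict.
The state is a dict: "clock": time; "qpos": joint angles; "qvel": joint speeds; "joint_efforts": joint torques, N m; "eef_pos": TCP position; "tcp_rot": TCP orientation; "contact_force": force on the tool from outside, world axes, zero at the start; "wrist_torque": the same for the moment, N m; "opening": opening from 0.0 (shut) to 1.0 (fully open).
Only numpy, scipy, OpenCV 4.12 (cv2) and the standard library are available. Lean on these libraries where they do the work, as an engineer would, in place of code of your own. Each camera call takes 0.05 s, during which the arm holds its last target. There are 200 camera calls.

## Task

Get the strain viewer ready to inspect the beaker standing under its head: press the lamp's rocker switch fully over to on (its raised end, on the robot's side, goes down), and gently push the analyser's lever round its arc until the lever's bar stands midway between the two long bold lines of the scale. Nothing is to be picked up: leave the beaker on its window and everything else on the bench where it stands.

Things in the scene. Friction and masses are not known exactly. Their poses are not given: they have to be found in the camera images.
- viewer: Strain viewer (bench polariscope), fixed: grey light box 270 (x) by 420 (y) mm, top 60 mm above the bench; a round head over its left half, on a 28 x 90 mm column at x = +127 mm. Origin: on the bench, 10 mm on the robot's side of the box's middle; x points to the column, y left. Lamp rocker: pivot at x -60, y -150 mm; a small dimmer knob (not used) 70 mm behind it.
- ring_axis (a point): Point on the vertical axis of the analyser ring and its lever (viewer's x = 0, y = +85 mm), at the height of the head's scale face, 177 mm above the bench. The head is a flat fixed pale metal ring of 210 mm diameter and 12 mm thickness; in it turns the black analyser ring (156 mm diameter, 7 mm proud) with a dark filter.
- lever_post (a point): Centre of the top end of the lever's upright steel post, turning with the ring: 12 mm diameter, 36 mm tall, top 226 mm above the bench, on the lever's outer end 128 mm from the ring axis, outside the head's rim. The lever is a flat steel bar 6 mm wide running radially out over the scale, its top 188 mm above the bench.
- crossed_mark (a point): Point on the scale face midway between the two long bold black lines (11 degrees apart, 24 mm long, 4.5 mm wide; all other lines are single, 10 mm long, 15 degrees apart), 92.5 mm from the ring axis, 30 degrees to the right of straight to the front (viewer's -x). The lever is set when its centre line lies over this point.
- analyser (a joint): Angle of the analyser ring and lever, rad, growing counterclockwise seen from above: 0 is the scale's left end, 2.094 its right end (hard stops), 1.571 midway between the two long lines. At 1.047 the lever points straight to the viewer's -x. It starts between 0.05 and 1.0. About 0.7 N at the post moves it; it stays where it is left.
- lamp_switch (a joint): Angle of the lamp's rocker, rad: 0 is off (robot-side end raised), 0.4 is fully on (robot-side end down, hard stop). Stays where it is left; about 2 N on its end moves it.
- switch_end (a point): Point on the top face of the black rocker near its robot-side end, 16 mm from the pivot, on the centre line. The rocker is 38 mm long (along the viewer's x), 25 mm wide, and its pivot is 71 mm above the bench; this end is 78 mm above the bench when off and about 72 mm when on.
- beaker: Empty glass beaker, 52 mm diameter, 70 mm tall, loose, standing on the window under the head (35 mm below it). Origin: centre of its underside. Not to be moved.
- jar_small: Small white screw jar, 38 mm diameter, 42 mm tall, loose, on the light box between the head and the switch. Origin: centre of its underside. Not to be moved.
- bottle_white: White bottle, 48 mm diameter, 125 mm tall, loose on the bench beside the viewer. Origin: underside. Not to be moved.
- bottle_amber: Amber glass bottle, 52 mm diameter, 110 mm tall, loose on the bench beside the viewer. Origin: underside. Not to be moved.
- jar_white: White screw jar, 72 mm diameter, 85 mm tall, loose on the bench beside the viewer. Origin: underside. Not to be moved.
- beaker_tall: Empty glass beaker, 60 mm diameter, 95 mm tall, loose on the bench beside the viewer. Origin: underside. Not to be moved.
- spatula: Double-ended steel laboratory spatula, 180 mm long, lying loose on the bench to the right in front of the viewer. Origin: near its middle. Not to be moved.
- dish: Closed glass dish, 90 mm diameter, 14 mm tall, loose on the bench to the left in front of the viewer. Origin: underside. Not to be moved.

How it is judged (in metres and radians):
At the end, for the whole second after the job is handed in: The lever's bar is at rest within 3 degrees (0.053 rad) of the middle between the two long lines, the lamp rocker is over to on (joint above 0.33 of 0.4 rad), and the beaker stands on the window within 10 mm of where it was (value of joint analyser between 1.518 and 1.624 rad and velocity of joint analyser between -0.02 and 0.02 rad/s and value of joint lamp_switch above 0.33 rad and distance of beaker from where it was at the start of the episode below 0.01 m and angle between beaker's own z axis and vertical below 0.1 rad); the robot touches nothing.
It fails at once if the beaker under the head is lifted, tipped or shifted by 10 mm or more (distance of beaker from where it was at the start of the episode above 0.01 m or angle between beaker's own z axis and vertical above 0.25 rad).
It fails at once if the small jar on the light box is moved by more than 10 mm (distance of jar_small from where it was at the start of the episode above 0.01 m).
It fails at once if something else on the bench is moved by more than 15 mm (distance of any of bottle_white, bottle_amber, jar_white, beaker_tall, spatula, dish from where it was at the start of the episode above 0.015 m).
It fails at once if the viewer's lever or ring is forced (more than 30 N from the robot) (contact force between the arm and analyser above 30 N).
It also fails if it takes over 45 s, if anything falls off the work surface, if the arm or the gripper's body presses on something with over 40 N, if the wrist force passes 120 N, or if a joint passes its speed limit or range.

## Working session

There is one attempt and no reset: what is moved stays moved. The work goes in short steps, Python scripts to look and compute and a tool call to move; the robot and the scene stay as the last step left them, time stands still between calls to the robot, and variables do not carry over. Pictures are saved under pics/ and viewed, about 8 in all and at most 12, crops included, and the job is handed in when it is done.

Besides the shell and the picture viewer there is one more tool, called as name(argument=value, ...) on one line, values as JSON. play_rows: Moves the arm, as the interface text tells. Its arguments: {"type":"object","properties":{"moves":{"type":"array"},"squeeze":{"type":"number"}},"required":["moves"]}

```bash
ls; mkdir -p pics
python3 - <<'E'
from rig import *
import cv2
print(sense())
for n in ("scene","side"):
    f=grab_frame(n); np=__import__('numpy')
    np.savez(f'{n}0.npz',**f)
    print(n,f['intrinsics'],f['R'],f['t'])
    cv2.imwrite(f'pics/{n}0.png',cv2.resize(f['pixels'][:,:,::-1],(800,600),interpolation=cv2.INTER_CUBIC))
E
```

```text
pics
{'clock': 0.0, 'qpos': array([-1.27137204e+00,  3.53651740e-01,  1.63414562e+00,  4.51286004e-06,
        1.15521782e+00, -2.34487681e-03]), 'qvel': array([ 0.00071874,  0.00080935,  0.00065639,  0.00133313, -0.00019845,
        0.00065402]), 'joint_efforts': array([-2.93972858e-03, -6.05258131e+01, -3.42070270e+01, -2.01999760e-04,
        9.50241432e-03,  2.65224941e-05]), 'eef_pos': array([ 185.64607881, -596.27934799,  230.55453352]), 'tcp_rot': array([-3.14017014e+00, -7.46177322e-06,  3.01767334e-01]), 'contact_force': array([-0.39105452, -0.56627028,  0.47076161]), 'wrist_torque': array([-0.01852712, -0.00827184, -0.0112122 ]), 'opening': 1.0058548003563723}
scene [[398.59951767   0.         264.75715674]
 [  0.         398.59951767 196.75286131]
 [  0.           0.           1.        ]] [[ 0.44422556  0.89571202  0.01906891]
 [ 0.68204404 -0.32430318 -0.65547187]
 [-0.58092993  0.30418319 -0.75497881]] [-210.85101255 -236.477498   1624.30752642]
side [[474.44620331   0.         257.70112692]
 [  0.         474.44620331 185.04247957]
 [  0.           0.           1.        ]] [[-0.54560395 -0.8379176  -0.01450592]
 [-0.53065074  0.35882299 -0.76789052]
 [ 0.64863404 -0.41126653 -0.64041684]] [ 304.48479696  392.73381656 1268.43700632]
```

View pics/scene0.png

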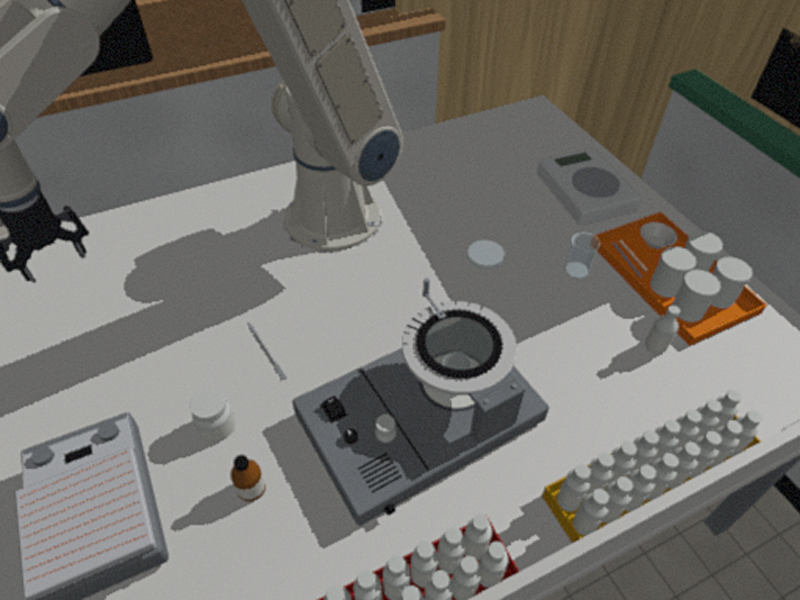

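View pics/side0.png

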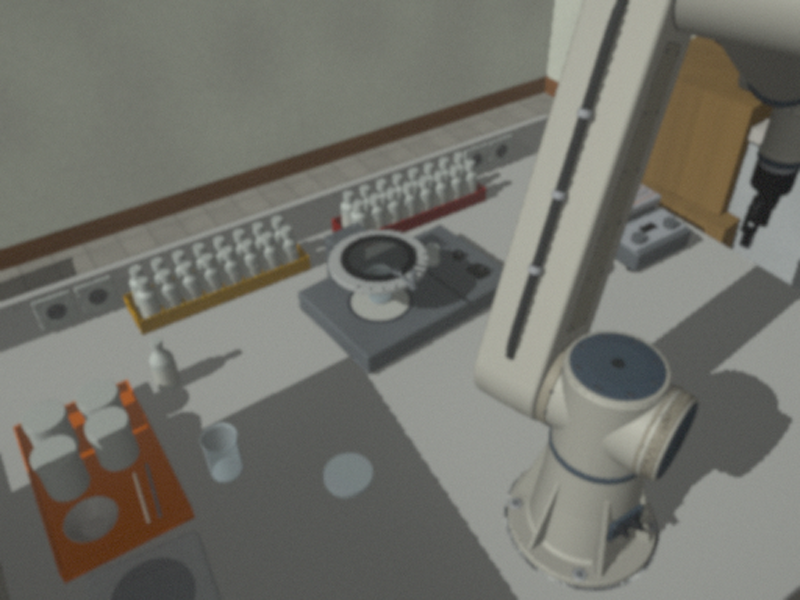

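The scene view shows the rocker at about (333,408), the knob at (350,436), the small jar at (385,428), the ring centre at (459,345) and the post top near (427,283). In the side view the ring is at (380,258), the lever near (408,280) and the switch near (478,270). Next I'll crop both for detail and get rough positions.

```bash
cat > h.py <<'E'
import numpy as np, cv2
def ray(f,u,v):
    R,t,K=f['R'],f['t'],f['intrinsics']
    d=R.T@np.linalg.solve(K,[u,v,1.]); return -R.T@t, d/np.linalg.norm(d)
def onz(f,u,v,z):
    c,d=ray(f,u,v); return c+d*(z-c[2])/d[2]
def tri(obs):
    A=np.zeros((3,3));b=np.zeros(3);L=[]
    for f,u,v in obs:
        c,d=ray(f,u,v);P=np.eye(3)-np.outer(d,d);A+=P;b+=P@c;L.append((c,P))
    X=np.linalg.solve(A,b); return X,[round(float(np.linalg.norm(P@(X-c))),1) for c,P in L]
def proj(f,X):
    p=f['intrinsics']@(f['R']@np.asarray(X,float)+f['t']); return p[:2]/p[2]
E
python3 - <<'E'
from h import *
s=dict(np.load('scene0.npz'));d=dict(np.load('side0.npz'))
k=.64
sw=onz(s,333*k,408*k,72); rc=onz(s,459*k,345*k,177); po=onz(s,427*k,283*k,226)
rd=onz(d,380*k,258*k,180); swd=onz(d,478*k,270*k,72)
print('sw',sw,swd,'ring',rc,rd,'post',po)
a=s['pixels'][165:335,180:360,::-1]; b=d['pixels'][135:240,185:330,::-1]
b2=cv2.resize(b,(a.shape[1]*1,int(b.shape[0]*a.shape[1]/b.shape[1])))
cv2.imwrite('pics/c1.png',np.hstack([cv2.resize(a,(0,0),fx=3.5,fy=3.5,interpolation=cv2.INTER_CUBIC)]))
cv2.imwrite('pics/c2.png',cv2.resize(b,(0,0),fx=5,fy=5,interpolation=cv2.INTER_CUBIC))
E
```

```text
sw [ 584.52018615 -224.11358214   72.        ] [ 572.5358132 -214.6756241   72.       ] ring [623.79437035  14.27151052 177.        ] [613.41094255  17.16758606 180.        ] post [501.51105641   9.68336012 226.        ]
```

View pics/c1.png

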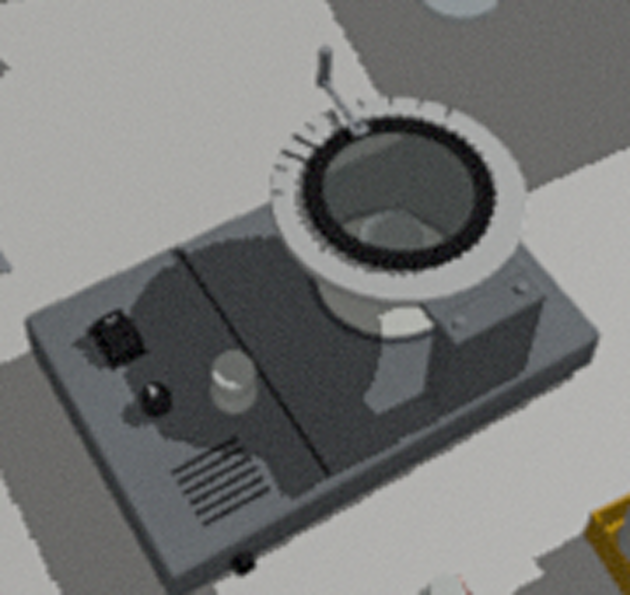

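View pics/c2.png

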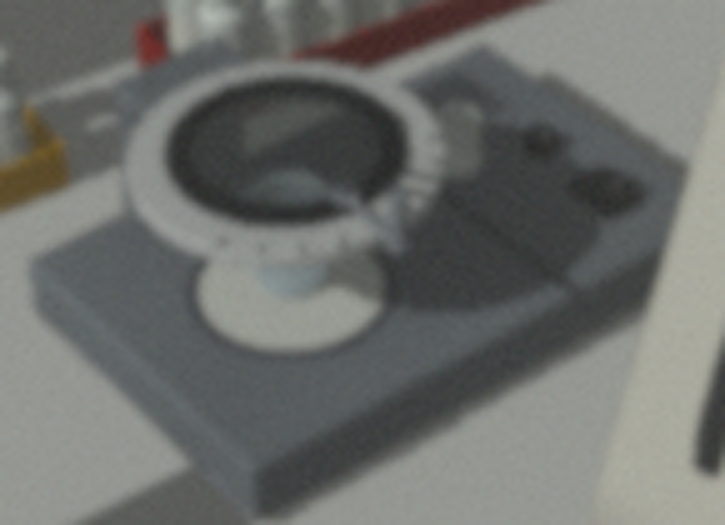

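Rough yaw of the viewer is about +5°, the ring axis is near (624,14), and the lever is close to pointing straight forward. I'll move the wrist camera over it, with the fingers shut.

play_rows(moves=[[[0,0,-0.04],[0,0,0],0],[[0.028,-0.0276,-0.02],[0,0,0],0],[[0.028,-0.0276,-0.02],[0,0,0],0],[[0.028,-0.0276,-0.02],[0,0,0],0],[[0.028,-0.0276,-0.02],[0,0,0],0],[[0.028,-0.0276,0],[0,0,0],0],[[0.028,-0.0276,0],[0,0,0],0],[[0.028,-0.0276,0],[0,0,0],0],[[0.028,-0.0276,0],[0,0,0],0],[[0.028,-0.0276,0],[0,0,0],0],[[0.028,-0.0276,0],[0,0,0],0],[[0.028,-0.0276,0],[0,0,0],0],[[0.028,-0.0276,0],[0,0,0],0],[[0.028,-0.0276,0],[0,0,0],0],[[0.028,-0.0276,0],[0,0,0],0],[[0,0,0],[0,0,0.108],0],[[0,0,0],[0,0,0.108],0],[[0,0,0],[0,0,0],0]], squeeze=30)

```text
clock: 1.9
eef_pos: [445.1, -110.8, 351.0]
tcp_rot: [-3.141, 0.001, 0.085]
contact_force: [-0.4, 0.2, 0.1]
opening: -0.002
```

Run:
```python
from rig import *
from h import *
s=sense();print(s['clock'],s['eef_pos'],s['tcp_rot'],s['contact_force'],s['opening'])
f=grab_frame('wrist');np.savez('w1.npz',**f)
print(f['intrinsics'],f['R'],-f['R'].T@f['t'])
cv2.imwrite('pics/w1.png',cv2.resize(f['pixels'][:,:,::-1],(800,600),interpolation=cv2.INTER_CUBIC))
```

```text
1.9 [ 445.12310599 -110.82406301  350.96919244] [-3.14139418e+00  6.42371202e-04  8.52243154e-02] [-0.39844792  0.15312526  0.11613429] -0.0019329428244356543
[[329.76575422   0.         259.514642  ]
 [  0.         329.76575422 193.59773122]
 [  0.           0.           1.        ]] [[ 8.44921822e-02 -9.96424104e-01 -2.76231855e-04]
 [-9.46264409e-01 -8.03257135e-02  3.13259394e-01]
 [-3.12161399e-01 -2.62065814e-02 -9.49667561e-01]] [ 525.33107897 -104.90681346  494.10982098]
```

View pics/w1.png

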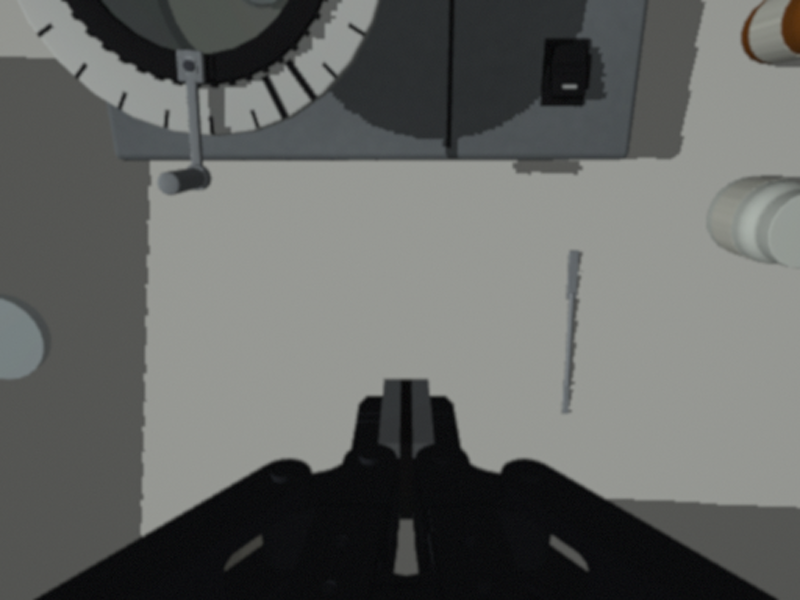

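The wrist view shows the post top at (168,184), the bar from (192,85) to (198,165), the bold lines at about (275,97) and (301,80), the rocker at (567,72) with its raised end near (569,88), and the box's front edge from (120,158) to (627,157).

Run:
```python
from h import *
s=dict(np.load('scene0.npz'));w=dict(np.load('w1.npz'));k=.64
W=lambda u,v,z:onz(w,u*k,v*k,z)
a=W(120,158,60);b=W(627,157,60);c=W(645,5,60)
print('front edge',a,b,'right',c)
yaw=np.arctan2(*( (a-b)[[1,0]]))-np.pi/2; yaw2=np.arctan2(*((c-b)[[1,0]])); print('yaw',yaw,yaw2)
R=np.array([[np.cos(yaw),-np.sin(yaw)],[np.sin(yaw),np.cos(yaw)]])
o=b[:2]-R@[-125,-210]; print('origin',o,'left corner in viewer',R.T@(a[:2]-o))
ax=o+R@[0,85]; print('axis',ax)
post=tri([(w,168*k,184*k),(s,325/3.5+180,50/3.5+165)]);print('post tri',post,'w@226',W(168,184,226))
sw=tri([(w,569*k,88*k),(s,108/3.5+180,320/3.5+165)]);print('sw tri',sw,'w@78',W(569,88,78),'pred',o+R@[-76,-150])
for n,p in (('post',W(168,184,226)),('bold1',W(275,97,177)),('bold2',W(301,80,177)),('bar',W(198,160,188)),('postbase',W(205,178,188)),('tick',W(212,125,177))):
    v=R.T@(p[:2]-ax); ang=np.arctan2(-v[1],-v[0]); print(n,p.round(1),'r',np.hypot(*v).round(1),'joint',(1.047+ang).round(3))
```

```text
front edge [486.15727299 124.58959188  60.        ] [ 521.71991522 -285.48619225   60.        ] right [ 630.32416888 -274.99244361   60.        ]
yaw 0.08650569345563586 0.09632471063259944
origin [628.1089575  -65.47171163] left corner in viewer [-125.          201.61492958]
axis [620.76514081  19.21044916]
post tri (array([489.58807313,  15.28561651, 220.44157346]), [0.7, 0.7]) w@226 [490.29757834  13.5966472  226.        ]
sw tri (array([ 567.72478029, -224.78029246,   73.97513373]), [0.3, 0.3]) w@78 [ 567.15534721 -223.9293819    78.        ] pred [ 565.35281966 -221.47705501]
post [490.3  13.6 226. ] r 130.6 joint 1.003
bold1 [538.3 -28.7 177. ] r 95.4 joint 1.487
bold2 [548.5 -43.4 177. ] r 95.6 joint 1.674
bar [500.4  12.5 188. ] r 120.6 joint 1.017
postbase [490.6   8.8 188. ] r 130.6 joint 1.04
tick [520.    7.7 177. ] r 101.5 joint 1.074
```

play_rows(moves=[[[0.0259,0.0304,0.02],[0,0,0],0],[[0.0259,0.0304,0.02],[0,0,0],0],[[0.0259,0.0304,0.02],[0,0,0],0],[[0.0259,0.0304,0.02],[0,0,0],0],[[0,0,0.034],[0,0,0],0],[[0,0,0.034],[0,0,0],0],[[0,0,0.034],[0,0,0],0],[[0,0,0.034],[0,0,0],0],[[0,0,0.025],[0,0,0],0],[[0,0,0],[0,0,0],0],[[0,0,0],[0,0,0],0]])

```text
clock: 3.05
eef_pos: [558.7, -223.9, 110.5]
tcp_rot: [-3.141, 0.001, 0.087]
contact_force: [-0.1, -0.3, 0.6]
opening: 0.001
```

Run:
```python
from rig import *
from h import *
s=sense();print(s['clock'],s['eef_pos'],s['tcp_rot'],s['contact_force'])
f=grab_frame('wrist');np.savez('w2.npz',**f)
print('tcp px*1.5625',proj(f,s['eef_pos'])*1.5625)
cv2.imwrite('pics/w2.png',cv2.resize(f['pixels'][:,:,::-1],(800,600),interpolation=cv2.INTER_CUBIC))
```

```text
3.05 [ 558.73928541 -223.92140647  110.50723054] [-3.14129433e+00  6.12296549e-04  8.69738393e-02] [-0.12054579 -0.26140726  0.57936996]
tcp px*1.5625 [402.85786416 403.38517992]
```

View pics/w2.png

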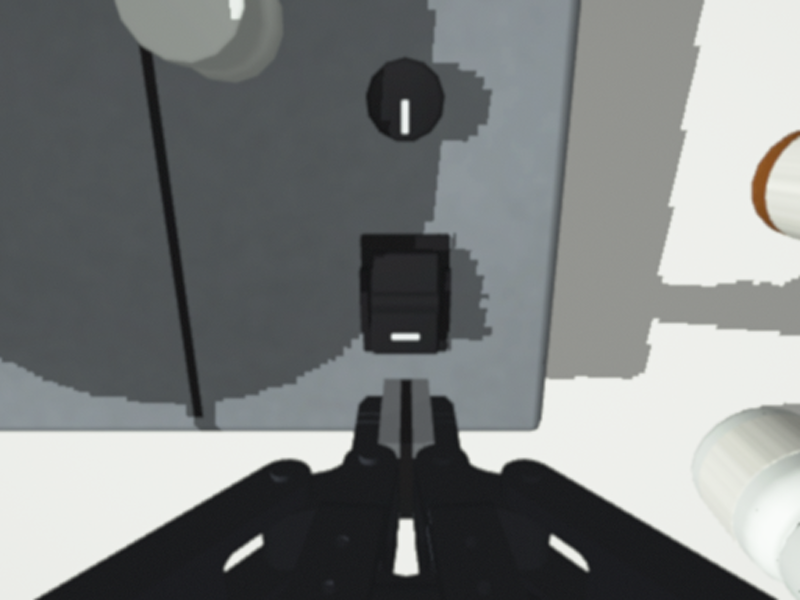

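The wrist view shows the rocker at columns 370–438, with its raised front edge at row 352 and white mark at (405,337). The finger is centred at column 405. Next I'll compute the offset of the mark and rocker edge from the TCP.

Run:
```python
from h import *
w=dict(np.load('w2.npz'));k=.64
t=np.array([558.74,-223.92]);y=.087;R=np.array([[np.cos(y),np.sin(y)],[np.sin(y),-np.cos(y)]])
for n,u,v,z in (('mark',405,337,78),('edge',405,352,79),('mid',405,292,75),('knob?',405,100,80),('fingertipfront',405,380,110.5),('tip back',405,445,110.5),('tipL',384,380,110.5)):
    p=onz(w,u*k,v*k,z); print(n,p.round(1),'tool xy',(R.T@(p[:2]-t)).round(1))
```

```text
mark [ 567.9 -223.8   78. ] tool xy [9.2 0.6]
edge [ 562.4 -224.2   79. ] tool xy [3.6 0.6]
mid [ 584.2 -222.3   75. ] tool xy [25.5  0.6]
knob? [ 648.6 -216.8   80. ] tool xy [90.2  0.7]
fingertipfront [ 566.9 -223.9  110.5] tool xy [8.1 0.7]
tip back [ 543.8 -225.9  110.5] tool xy [-15.1   0.7]
tipL [ 566.3 -217.5  110.5] tool xy [ 8.1 -5.8]
```

play_rows(moves=[[[0.0045,0.0005,0.014],[0,0,0],0],[[0,0,0.012],[0,0,0],0],[[0,0,0.002],[0,0,0],0],[[0,0,0.002],[0,0,0],0],[[0,0,0.002],[0,0,0],0],[[0,0,0.002],[0,0,0],0],[[0,0,0.002],[0,0,0],0],[[0,0,0],[0,0,0],0],[[0,0,0],[0,0,0],0]])

```text
clock: 4.0
eef_pos: [563.5, -223.7, 74.3]
tcp_rot: [3.142, -0.0, 0.086]
contact_force: [-1.2, 0.7, 0.5]
opening: 0.0
```

play_rows(moves=[[[0,0,0.001],[0,0,0],0],[[0,0,0.001],[0,0,0],0],[[0,0,0],[0,0,0],0],[[0,0,0],[0,0,0],0]])

```text
clock: 4.4
eef_pos: [563.4, -223.8, 73.1]
tcp_rot: [3.141, -0.0, 0.086]
contact_force: [-4.1, 0.4, 10.4]
opening: -0.002
```

play_rows(moves=[[[0,0,0.001],[0,0,0],0],[[0,0,0],[0,0,0],0],[[0,0,0],[0,0,0],0]])

```text
clock: 4.7
eef_pos: [563.5, -223.8, 72.9]
tcp_rot: [3.141, -0.0, 0.086]
contact_force: [-8.3, 1.0, 19.2]
opening: 0.002
```

A firm stop at 19 N. I'll lift and compare from the same height as before.

play_rows(moves=[[[0,0,-0.012],[0,0,0],0],[[-0.005,0,-0.028],[0,0,0],0],[[0,0,0],[0,0,0],0],[[0,0,0],[0,0,0],0]])

```text
clock: 5.1
eef_pos: [559.1, -224.3, 111.9]
tcp_rot: [3.141, -0.002, 0.086]
contact_force: [-0.3, 0.2, -0.5]
opening: 0.001
```

Run:
```python
from rig import *
from h import *
s=sense();print(s['clock'],s['eef_pos'],s['contact_force'])
f=grab_frame('wrist');np.savez('w3.npz',**f)
a=np.load('w2.npz')['pixels'][140:240,210:310,::-1];b=f['pixels'][140:240,210:310,::-1]
cv2.imwrite('pics/w3.png',cv2.resize(np.hstack([a,b]),(800,400),interpolation=cv2.INTER_CUBIC))
```

```text
5.1 [ 559.10582292 -224.32073828  111.94040319] [-0.29954058  0.18942199 -0.51256053]
```

View pics/w3.png

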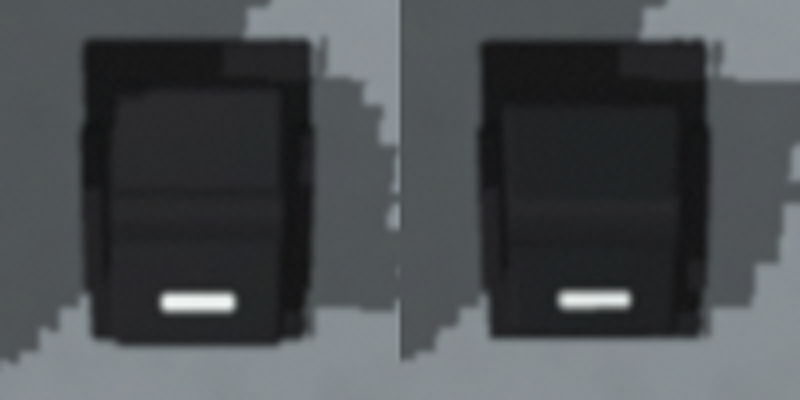

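The pictures agree with the rocker being fully over: the mark shrank from 76 to 73 px and the front edge dropped. Next is the lever: I'll go to the left side of the post.

play_rows(moves=[[[0,0,-0.045],[0,0,0],0],[[0,0,-0.045],[0,0,0],0],[[0,0,-0.045],[0,0,0],0],[[0,0,-0.045],[0,0,0],0],[[-0.0084,-0.041,0],[0,0,0],0],[[-0.0084,-0.041,0],[0,0,0],0],[[-0.0084,-0.041,0],[0,0,0],0],[[-0.0084,-0.041,0],[0,0,0],0],[[-0.0084,-0.041,0],[0,0,0],0],[[-0.0084,-0.041,0],[0,0,0],0],[[-0.0084,-0.041,0],[0,0,0],0],[[0,0,0],[0,0,-0.125],0],[[0,0,0],[0,0,-0.125],0],[[0,0,0.028],[0,0,0],0],[[0,0,0.028],[0,0,0],0],[[0,0,0.028],[0,0,0],0],[[0,0,0],[0,0,0],0],[[0,0,0],[0,0,0],0]])

```text
clock: 6.95
eef_pos: [475.0, 56.8, 207.0]
tcp_rot: [-3.141, 0.002, 0.336]
contact_force: [-0.2, 0.9, -0.3]
opening: 0.0
```

Run:
```python
from rig import *
from h import *
s=sense();print(s['clock'],s['eef_pos'],s['tcp_rot'],s['contact_force'])
f=grab_frame('wrist');np.savez('w4.npz',**f)
print(proj(f,s['eef_pos'])*1.5625)
cv2.imwrite('pics/w4.png',cv2.resize(f['pixels'][:,:,::-1],(800,600),interpolation=cv2.INTER_CUBIC))
```

```text
6.95 [474.9687353   56.82421466 207.00429328] [-3.14111942e+00  1.75141194e-03  3.35818346e-01] [-0.18479147  0.92340086 -0.30876156]
[403.00687868 402.74252083]
```

View pics/w4.png

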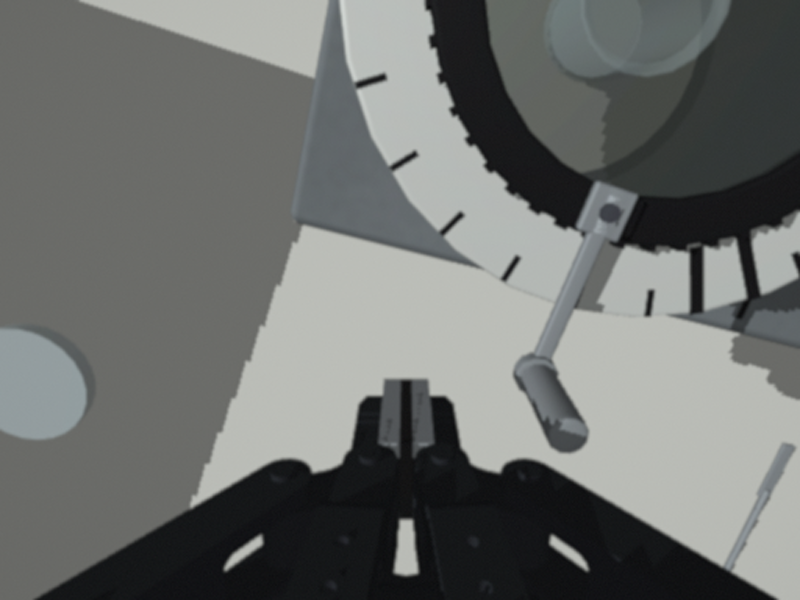

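The wrist view shows the post top at (569,433), the bar from (595,235) to (543,352), the bold lines at (697,280) and (749,268), and the finger tip at (405,402).

Run:
```python
from h import *
w=dict(np.load('w4.npz'));k=.64
t=np.array([474.97,56.82]);y=.336;R=np.array([[np.cos(y),np.sin(y)],[np.sin(y),-np.cos(y)]])
ax=np.array([620.5,17.5])
for n,u,v,z in (('post',569,433,226),('postbase',535,365,188),('bold1 in',697,248,177),('bold1 out',697,312,177),('bold2 in',742,237,177),('bold2 out',755,297,177),('barA',595,235,188),('barB',543,352,188)):
    p=onz(w,u*k,v*k,z); d=p[:2]-ax; print(n,p.round(1),'tool',(R.T@(p[:2]-t)).round(1),'r',np.hypot(*d).round(1),'ang',np.degrees(np.arctan2(-d[1],-d[0])).round(1))
# axis: intersection of the bold lines and bar
L=[]
for a,b,z in (((697,248),(697,312),177),((742,237),(755,297),177),((595,235),(543,352),188)):
    p=onz(w,a[0]*k,a[1]*k,z)[:2];q=onz(w,b[0]*k,b[1]*k,z)[:2];d=(q-p)/np.linalg.norm(q-p);L.append((p,d));print(np.degrees(np.arctan2(-d[1],-d[0])))
A=sum(np.eye(2)-np.outer(d,d) for p,d in L);b=sum((np.eye(2)-np.outer(d,d))@p for p,d in L);print('axis',np.linalg.solve(A,b))
```

```text
post [491.3  13.8 226. ] tool [ 1.2 46. ] r 129.3 ang 1.7
postbase [493.7  15.2 188. ] tool [ 4.  45.5] r 126.8 ang 1.0
bold1 in [548.3 -23.9 177. ] tool [ 42.6 100.4] r 83.2 ang 29.9
bold1 out [527.8 -35.5 177. ] tool [ 19.4 104.5] r 106.8 ang 29.7
bold2 in [556.7 -36.5 177. ] tool [ 46.4 115. ] r 83.6 ang 40.2
bold2 out [539.5 -52.  177. ] tool [ 25. 124.] r 106.7 ang 40.6
barA [541.6  15.5 188. ] tool [49.2 61. ] r 79.0 ang 1.5
barB [499.1  14.6 188. ] tool [ 8.8 47.8] r 121.5 ang 1.4
29.28998469163431
41.96977006945329
1.2238134097563957
axis [617.39449817  16.58312374]
```

play_rows(moves=[[[0,0.01,0],[0,0,0],0],[[0,0.01,0],[0,0,0],0],[[0,0.005,0],[0,0,0],0],[[0,0.005,0],[0,0,0],0],[[0,0.005,0],[0,0,0],0],[[0,0.005,0],[0,0,0],0],[[0,0.005,0],[0,0,0],0],[[0,0.005,0],[0,0,0],0],[[0,0.005,0],[0,0,0],0],[[0,0.005,0],[0,0,0],0],[[0,0.005,0],[0,0,0],0],[[0,0.005,0],[0,0,0],0],[[0,0.005,0],[0,0,0],0],[[0,0.005,0],[0,0,0],0],[[0,0.003,0],[0,0,0],0],[[0,0.002,0],[0,0,0],0],[[0,0,0],[0,0,0],0],[[0,0,0],[0,0,0],0]])

```text
clock: 8.8
eef_pos: [503.2, -23.5, 207.3]
tcp_rot: [3.141, 0.0, 0.336]
contact_force: [-0.2, -1.8, 0.4]
opening: -0.002
```

Run:
```python
from rig import *
from h import *
s=sense();print(s['clock'],s['eef_pos'],s['tcp_rot'],s['contact_force'])
f=grab_frame('wrist');np.savez('w5.npz',**f)
cv2.imwrite('pics/w5.png',cv2.resize(f['pixels'][:,:,::-1],(800,600),interpolation=cv2.INTER_CUBIC))
```

```text
8.8 [503.15871243 -23.53670029 207.27880625] [3.14149484e+00 1.53372257e-04 3.35790160e-01] [-0.20396106 -1.75468364  0.44617221]
```

View pics/w5.png

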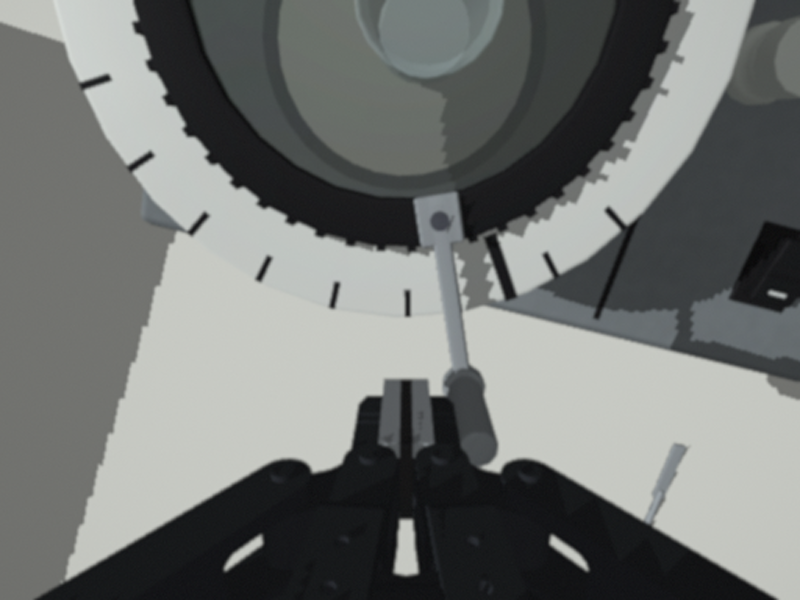

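The lever now lies about over the first bold line: bar from (441,245) to (460,365), post top at (482,447), second bold line from (492,237) to (510,298).

Run:
```python
from h import *
w=dict(np.load('w5.npz'));k=.64
t=np.array([503.16,-23.54]);y=.336;R=np.array([[np.cos(y),np.sin(y)],[np.sin(y),-np.cos(y)]])
ax=np.array([619,16.7])
for n,u,v,z in (('post',482,447,226),('bold2 in',492,237,177),('bold2 out',510,298,177),('barA',442,245,188),('barB',460,365,188)):
    p=onz(w,u*k,v*k,z); d=p[:2]-ax; print(n,p.round(1),'tool',(R.T@(p[:2]-t)).round(1),'r',np.hypot(*d).round(1),'ang',np.degrees(np.arctan2(-d[1],-d[0])).round(1))
```

```text
post [507.2 -45.6 226. ] tool [-3.5 22.2] r 128.0 ang 29.1
bold2 in [557.  -36.8 177. ] tool [46.5 30.2] r 81.9 ang 40.8
bold2 out [538.9 -51.  177. ] tool [24.7 37.7] r 104.9 ang 40.2
barA [550.7 -20.2 188. ] tool [46.  12.5] r 77.6 ang 28.4
barB [513.3 -40.8 188. ] tool [ 3.9 19.6] r 120.3 ang 28.5
```

Bar at 28.5°, target 35.0°, so 14 mm more. I'll do 12 first.

play_rows(moves=[[[0,0.004,0],[0,0,0],0],[[0,0.004,0],[0,0,0],0],[[0,0.002,0],[0,0,0],0],[[0,0.002,0],[0,0,0],0],[[0,0,0],[0,0,0],0],[[0,0,0],[0,0,0],0]])

```text
clock: 9.45
eef_pos: [507.1, -34.9, 207.2]
tcp_rot: [3.142, 0.0, 0.336]
contact_force: [-0.6, 0.3, -0.0]
opening: -0.003
```

Run:
```python
from rig import *
from h import *
s=sense();print(s['clock'],s['eef_pos'],s['contact_force'])
f=grab_frame('wrist');np.savez('w6.npz',**f)
cv2.imwrite('pics/w6.png',cv2.resize(f['pixels'][130:310,200:380,::-1],(600,600),interpolation=cv2.INTER_CUBIC))
```

```text
9.45 [507.06901655 -34.94113401 207.21878638] [-0.5866763   0.34809941 -0.03559552]
```

View pics/w6.png

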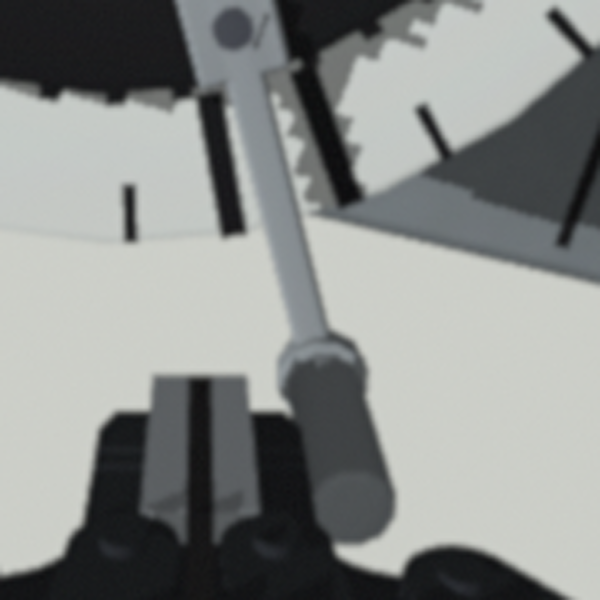

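The bar now lies between the bold lines. In crop pixels: bold 1 from (210,95) to (234,235), bold 2 from (305,70) to (350,203), bar from (251,85) to (314,332).

Run:
```python
from h import *
w=dict(np.load('w6.npz'))
ax=np.array([619,16.7])
for n,u,v,z in (('post',354,508,226),('b1 in',211,95,177),('b1 out',234,235,177),('b2 in',307,70,177),('b2 out',350,203,177),('barA',251,85,188),('barM',281,200,188),('barB',314,332,188)):
    p=onz(w,u*.3+200,v*.3+130,z); d=p[:2]-ax; print(n,p.round(1),'r',np.hypot(*d).round(1),'ang',np.degrees(np.arctan2(-d[1],-d[0])).round(1))
```

```text
post [512.5 -55.4 226. ] r 128.6 ang 34.1
b1 in [548.4 -23.5 177. ] r 81.2 ang 29.7
b1 out [527.2 -35.1 177. ] r 105.4 ang 29.4
b2 in [557.3 -36.6 177. ] r 81.6 ang 40.8
b2 out [538.8 -51.3 177. ] r 105.1 ang 40.3
barA [554.  -27.8 188. ] r 78.7 ang 34.4
barM [538.6 -38.4 188. ] r 97.5 ang 34.4
barB [519.4 -51.2 188. ] r 120.6 ang 34.3
```

The bar is at 34.35° and the middle at 35.05°, so I'll push 1.5 mm more, then back off and rise for a check.

play_rows(moves=[[[0,0.001,0],[0,0,0],0],[[0,0.0005,0],[0,0,0],0],[[0,0,0],[0,0,0],0],[[0,0,0],[0,0,0],0],[[0,-0.01,0],[0,0,0],0],[[0,-0.02,0],[0,0,0],0],[[0,-0.02,0],[0,0,0],0],[[-0.01,0,-0.04],[0,0,0],0],[[-0.01,0,-0.04],[0,0,0],0],[[0,0.02,-0.02],[0,0,0],0],[[0,0.02,0],[0,0,0],0],[[0,0,0],[0,0,0],0],[[0,0,0],[0,0,0],0]])

```text
clock: 10.8
eef_pos: [484.9, -33.0, 306.9]
tcp_rot: [-3.141, 0.001, 0.335]
contact_force: [0.5, 0.4, -1.2]
opening: -0.004
```

Run:
```python
from rig import *
from h import *
s=sense();print(s['clock'],s['eef_pos'],s['contact_force'])
f=grab_frame('wrist');np.savez('w7.npz',**f)
cv2.imwrite('pics/w7.png',cv2.resize(f['pixels'][:,:,::-1],(800,600),interpolation=cv2.INTER_CUBIC))
```

```text
10.8 [484.92004271 -32.9632747  306.89478885] [ 0.53638813  0.35052541 -1.19367099]
```

View pics/w7.png

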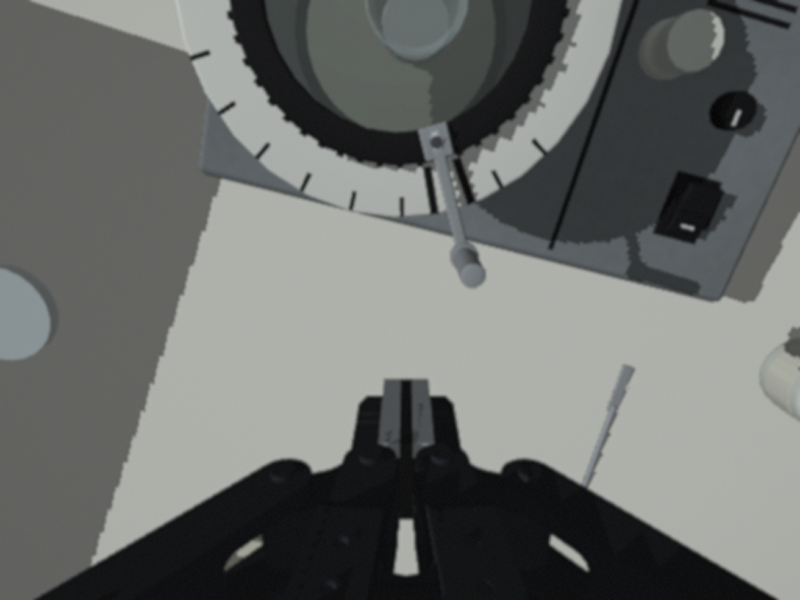

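Bar between the lines, arm clear, and the jar, knob, spatula and beaker all look in place. A numeric check: dark and grey profiles along arcs around the axis.

Run:
```python
from h import *
w=dict(np.load('w7.npz'));g=cv2.cvtColor(w['pixels'],cv2.COLOR_RGB2GRAY).astype(np.float32)
ax=np.array([619,16.7]);A=np.arange(25,46,.5)
def prof(r,z):
    P=[proj(w,[ax[0]-r*np.cos(np.radians(a)),ax[1]-r*np.sin(np.radians(a)),z]) for a in A]
    P=np.array(P,np.float32); return cv2.remap(g,P[:,:1],P[:,1:],cv2.INTER_LINEAR).ravel()
for r,z in ((88,177),(98,177),(102,177)): print(r,z,[(float(a),int(v)) for a,v in zip(A,prof(r,z)) if v<95])
for r in (110,114,118): print('bar',r,[(float(a),int(v)) for a,v in zip(A,prof(r,188)) if v<165])
k=.64
for n,u,v,z in (('b1in',427,169,177),('b1out',435,210,177),('b2in',457,162,177),('b2out',472,201,177),('barA',444,175,188),('barB',460,238,188),('post',472,274,226)):
    p=onz(w,u*k,v*k,z);d=p[:2]-ax;print(n,np.hypot(*d).round(1),np.degrees(np.arctan2(-d[1],-d[0])).round(1))
```

```text
88 177 [(28.5, 61), (29.0, 29), (29.5, 22), (30.0, 38), (30.5, 79), (38.5, 90), (39.0, 62), (39.5, 31), (40.0, 14), (40.5, 12), (41.0, 22), (41.5, 48), (42.0, 76)]
98 177 [(28.5, 72), (29.0, 31), (29.5, 22), (30.0, 45), (30.5, 93), (39.0, 72), (39.5, 37), (40.0, 17), (40.5, 12), (41.0, 21), (41.5, 57)]
102 177 [(28.5, 79), (29.0, 33), (29.5, 21), (30.0, 43), (30.5, 91), (38.5, 93), (39.0, 73), (39.5, 40), (40.0, 17), (40.5, 12), (41.0, 24), (41.5, 57)]
bar 110 [(25.0, 142), (25.5, 125), (26.0, 109), (26.5, 97), (27.0, 89), (27.5, 86), (28.0, 88), (28.5, 91), (29.0, 94), (29.5, 96), (30.0, 97), (30.5, 99), (31.0, 99), (31.5, 100), (32.0, 100), (32.5, 107), (33.0, 121), (33.5, 124), (34.0, 121), (34.5, 119), (35.0, 117), (35.5, 105), (36.0, 91), (36.5, 96), (37.0, 99), (37.5, 99), (38.0, 99), (38.5, 99), (39.0, 99), (39.5, 98), (40.0, 99), (40.5, 99), (41.0, 99), (41.5, 99), (42.0, 98), (42.5, 94), (43.0, 75), (43.5, 59), (44.0, 55), (44.5, 55), (45.0, 56), (45.5, 55)]
bar 114 [(29.5, 153), (30.0, 137), (30.5, 117), (31.0, 98), (31.5, 89), (32.0, 86), (32.5, 93), (33.0, 111), (33.5, 122), (34.0, 122), (34.5, 119), (35.0, 117), (35.5, 105), (36.0, 92), (36.5, 96), (37.0, 100), (37.5, 100), (38.0, 101), (38.5, 101), (39.0, 101), (39.5, 100), (40.0, 99), (40.5, 100), (41.0, 98), (41.5, 98), (42.0, 98), (42.5, 98), (43.0, 99), (43.5, 96), (44.0, 82), (44.5, 64), (45.0, 57), (45.5, 56)]
bar 118 [(33.0, 145), (33.5, 128), (34.0, 122), (34.5, 119), (35.0, 116), (35.5, 102), (36.0, 88), (36.5, 92), (37.0, 97), (37.5, 100), (38.0, 101), (38.5, 101), (39.0, 100), (39.5, 99), (40.0, 99), (40.5, 98), (41.0, 98), (41.5, 99), (42.0, 99), (42.5, 99), (43.0, 99), (43.5, 98), (44.0, 98), (44.5, 96), (45.0, 84), (45.5, 68)]
b1in 81.9 29.5
b1out 103.3 29.8
b2in 82.7 40.4
b2out 104.2 40.8
barA 85.8 34.5
barB 118.6 34.6
post 127.6 34.4
```

The bar is at 34.4–34.6° and the line middle at 35.0°, well inside 3°. I'll hand in.

Run:
```python
from rig import *
print(sense()['clock'],sense()['qvel'].round(4)); print(sign_off())
```

```text
10.85 [ 0.0066  0.0008  0.0012 -0.0013 -0.0017 -0.0048]
the job is handed in; nothing more can be done
None
```

I set both controls on the strain viewer and handed the job in at 10.85 s; no verdict was reported.

- **Lamp rocker:** I pressed its robot-side end down with the shut fingers until a firm stop, at about 73 mm height and 19 N upward. Before-and-after pictures show that end lower. The joint angle itself could not be read.
- **Analyser lever:** I pushed the post from its left in small steps; the force readings I took stayed under 2 N. From the clear view afterwards, the bar stands at about 34.5° and the middle of the bold lines at 35.0°. That is about 0.5° off, inside the 3° allowed.
- **Everything else:** The arm ended clear of the viewer, about 80 mm above the post. In the last picture the beaker, small jar, spatula and dish looked undisturbed, judged by eye only. The white bottle, amber bottle and tall beaker were not re-checked there.

**Measurements that disagreed:**
- The light box's front edge measured about 410 mm instead of 420 mm, so I took the ring axis from the post and scale lines instead.
- Two-view heights came out 4–6 mm low: the post at 220 mm against 226, and the rocker end at 74 mm against 78.
- The last 1.5 mm push moved the bar by only about 0.1–0.2° by measurement, less than the 0.7° intended.

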